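# Stand the wide notice board up on its folding leg

### The arm

A 6-joint arm with a two-finger parallel gripper is mounted at the origin on a cart in front of the work surface, level with it; the furniture and walls round the work are solid. World frame = base frame: x ahead of the robot, y to its left, z up, the work surface at z = 0. Lengths are in m, angles in rad, forces in N, time in s.
With the tool pointing down it reaches from about 0.35 to 0.85 m from the base axis. Payload 8.1 kg.
Tool frame: the origin (TCP) lies on the centre line of the jaws, within the pads' length; the fingertips stand 11 mm ahead of it and the grasp point (between the pads) lies 8 mm behind it (tip_reach is the z of the fingertips in the tool frame, in m); z points along the fingers, y is the direction in which the jaws open and shut (so a half turn about z gives the same grasp; the last joint's range is limited). The gripper opens to 93 mm and grips with 3 to 60 N. Pads are 15 mm wide; open, the fingers measure 128 mm over their backs; the gripper's body (75 mm by 188 mm) begins 65 mm behind the grasp point.
Start: joints at [-1.28, 0.13, 1.488, -0, 1.523, -0.085], TCP at [0.22, -0.558, 0.23] pointing down, gripper open.
Joint ranges: [-2.96, 2.96], [-0.89, 2.26], [0.02, 2.5], [-1.34, 4.48], [0, 2.73], [-2.66, 2.66]. Speed limits (rad/s): [2.39, 2.39, 2.79, 3.14, 3.14, 3.14].

### API

Orientations are given as a rotation vector (axis times angle).
In Python, from plant import read_state, read_camera, camera_params, close_job, silhouettes, tip_of, tip_reach gives the robot as it stands.
- The arm moves only by the shell command python3 -m creep 'ROWS' [FORCE]. ROWS is JSON, a list of rows, each a list of 5 numbers: the shift along the tool's x, y, z in m, then the turn about the tool's z in rad, then the closure in counts, from 0 (fully open) to 255 (shut). In form: [[dx, dy, dz, twist, gripper], ...]. A call has 1 to 12 rows; each row shifts and turns the commanded pose from where the row before left it, along the tool's axes as they then stand; what a row does not reach is not made up. A row lasts 1/12 s, in which the tool goes at most 41.7 mm and 7.16 degrees, less where a joint would pass 70% of its speed; a pose out of reach is approached as far as the arm can. A call is refused whole if a number of a shift passes 0.0417 or a number of a turn 0.125, either way. A call with a gripper value outside its range is refused whole. The fingers move at their own pace and stop on an object; FORCE is the grip in N (left out, the last holds). Time passes only in rows, so rows that do not move let the fingers close. It gives the time, the measured TCP pose, the force and the opening at its end, in the units of the state.
- read_state(): the state, without advancing time (a new reading comes with each control period).
- read_camera(name): name is "scene" or "top" or "wrist"; returns the picture (400x640x3 uint8, red, green, blue); there is no depth.
- camera_params(name): a dict with "fov_y" (degrees; the focal length in pixels is half the picture's height over the tangent of half this angle, whatever the lens; pixels are square), "cx", "cy" (the principal point, pixels), "position" and "rotation" of the camera in the world. Camera axes: x right, y down, z forward; pixel columns grow to the right and rows downward; lengths in m; the calibration is good to about 2 mm. The wrist camera is an equidistant fisheye: a pixel r from the principal point sees the ray r / f radians off the axis. A picture is of the moment at which its call begins: read the wrist's pose just before it. camera_params takes no time and is no camera call; for the wrist camera it gives the pose at the moment of the call.
- close_job(): hands the job in, once; it reports no verdict.
Trained networks look in the newest picture that a camera, given by its name, has taken for a name from the list of things; names that differ only in an ending like _2 or _b are one class to them, and where a whole thing is asked for, a point or a joint stands for the part that bears it (a point fixed in the world has none). Each returns a list of dicts, best first, with "confidence" (0 to 1); they miss things now and then, are a little off and sometimes report something else, mostly with a low value. They report only what shows in the picture. A call takes as long as a camera call.
- silhouettes(camera, query): "region" (400x640 bool, what is visible of it) and "pixel" ([column, row] in pixels, amid what is visible of it).
- tip_of(camera, query): "pixel" ([column, row] in pixels: a listed point, or the origin of a listed thing).
The state is a dict: "t": time; "q": joint angles; "dq": joint speeds; "joint_torque": joint torques, N m; "tool_pos": TCP position; "orientation": TCP orientation; "force": force on the tool from outside, world axes, zero at the start; "wrist_torque": the same for the moment, N m; "opening": finger opening in m.
Only numpy, scipy, OpenCV 4.12 (cv2) and the standard library are available. Lean on these libraries where they do the work, as an engineer would, in place of code of your own. Each camera call takes 0.05 s, during which the arm holds its last target.

### The job

Two small framed notice boards lie face down on the table. On the wider one, swing the folding leg on its back out to its stop while the board lies there; then tip the board up, over past the upright, and leave it standing about where it lay, on its bottom edge and the leg, leaning back. Leave the narrow board lying where it is.

Things in the scene. Friction and masses are not known exactly. Their poses are not given: they have to be found in the camera images.
- wide_board: the board to stand up: 150 mm wide, 160 tall, 14 thick, 0.5 kg, black rubber strip on its bottom edge. Origin: middle of the bottom edge, face side. x runs from bottom to top edge, z out of the back. It starts flat, face down (z up), top towards the robot, turned up to 0.25 rad. It stands after pivoting about 115 degrees on its bottom edge: x then leans back about 25 degrees from upright
- wide_board_leg (a joint): angle (rad) of the folding leg from the wide board's back: 0 folded flat, 0.75 at the stop; starts at 0 to 0.12. Hinge parallel to the board's y at x = 120, z = 18 mm in its frame; the leg (26 mm wide, 115 long) points from there to the bottom edge when folded. Stiff: stays where it is left; about 1 N at its drum moves it
- wide_board_leg_grip (a point): centre of the black drum by which the leg is pulled: diameter 22 mm, 24 long along the hinge direction, gripped on its flat ends; it turns freely on its axis, so a gripper pointing down need not tilt as the leg swings. 85 mm from the hinge along the leg, 22 above the leg's middle plane (folded: 40 above the table, the leg's upper face at 21)
- wide_board_top_grip (a point): centre of a like black drum (diameter 22 mm, 24 long along the board's y, flat ends, turns freely on its axis) on a stem beyond the wide board's top edge, by which a downward gripper raises the board: at x = 185, y = 0, z = 24 mm in the board's frame, so 24 mm above the table while it lies
- wide_board_foot (a point): foot of the leg of the wide board: end of the leg, in its middle plane (the leg is 8 mm thick there)
- narrow_board: the other board, to be left alone: the same make, leg and drums, but only 85 mm wide. Origin and axes as for the wide board; it lies face down beside it, on the left or on the right

How it is judged:
By the outcome, as a careful person would: the job done as asked, in the order asked, and still so for the second after the job is handed in, with the robot touching nothing.
It also fails if it takes over 51 s, if anything falls off the work surface, if the arm or the gripper's body presses on something with over 40 N, if the wrist force passes 120 N, or if a joint passes its speed limit or range.

## Working session

There is one attempt and no reset: what is moved stays moved. The work goes in short steps, Python scripts to look and compute and a shell command to move; the robot and the scene stay as the last step left them, time stands still between calls to the robot, and variables do not carry over. Pictures are saved under pics/ and viewed, and the job is handed in when it is done.

```bash
ls; mkdir -p pics
python3 - <<'E'
from plant import *
import cv2,json
s=read_state();print(s)
for c in ["scene","top"]:
    im=read_camera(c);cv2.imwrite(f"pics/{c}0.png",im[:,:,::-1]);print(c,camera_params(c))
    for q in ["wide_board","narrow_board","wide_board_leg_grip","wide_board_top_grip","wide_board_foot"]:
        print(q,[(r["pixel"],round(r["confidence"],2)) for r in tip_of(c,q)][:3],[(r["pixel"],round(r["confidence"],2),int(r["region"].sum())) for r in silhouettes(c,q)][:3])
print(tip_reach if not callable(tip_reach) else tip_reach(), read_state()["t"])
E
```

```text
pics
{'t': 0.0, 'q': array([-1.28038355e+00,  1.31137568e-01,  1.48928581e+00, -7.96410844e-06,
        1.52299605e+00, -8.53980575e-02]), 'dq': array([-0.00032816,  0.00066936, -0.00012322, -0.00039454,  0.00090395,
        0.00102272]), 'joint_torque': array([ 1.22962923e-03, -5.59845078e+01, -4.91763389e+01,  7.68882665e-02,
        3.57840245e-02, -9.99600070e-05]), 'tool_pos': array([ 0.22007665, -0.55758785,  0.22859794]), 'orientation': array([-3.08450875e+00, -5.86515811e-01,  3.05881778e-04]), 'force': array([ 0.09992306, -0.67904506, -0.11216504]), 'wrist_torque': array([-0.05062679, -0.0381068 ,  0.02964965]), 'opening': 0.09275612482809549}
scene {'fov_y': 54.23589179971354, 'cx': 320.9367001441073, 'cy': 202.04512712212826, 'position': array([0.1589107 , 0.55903062, 0.58621483]), 'rotation': array([-0.68955591,  2.53953968, -1.2539719 ])}
wide_board [([225.4, 254.7], 0.57)] [([248.3, 272.9], 0.95, 5194)]
narrow_board [([306.1, 192.9], 0.57)] [([336.0, 200.4], 0.81, 1725)]
wide_board_leg_grip [([233.9, 249.1], 0.58)] [([243.8, 261.9], 0.77, 709), ([246.9, 276.5], 0.56, 5325)]
wide_board_top_grip [([285.9, 298.8], 0.93)] [([250.2, 275.1], 0.66, 5266)]
wide_board_foot [([227.1, 243.4], 0.93)] [([241.1, 259.4], 0.97, 740), ([248.1, 275.1], 0.68, 5191)]
top {'fov_y': 57.74466367715872, 'cx': 319.87094640343037, 'cy': 200.91241817812022, 'position': array([ 0.46420861, -0.02277997,  0.91032835]), 'rotation': array([-2.18860178,  2.23387036, -0.06828962])}
wide_board [([237.9, 154.4], 0.92)] [([230.7, 182.6], 0.59, 4046)]
narrow_board [([348.7, 162.6], 0.96)] [([353.5, 196.5], 0.84, 2345)]
wide_board_leg_grip [([231.8, 164.5], 0.6)] [([228.6, 171.0], 0.55, 549), ([229.0, 185.4], 0.53, 4124)]
wide_board_top_grip [([223.7, 226.1], 0.84)] [([233.5, 185.4], 0.76, 3987)]
wide_board_foot [([235.5, 155.5], 0.81), ([221.8, 226.8], 0.34)] [([230.4, 178.3], 0.66, 569)]
0.011 1.1
```

View pics.

View pics/top0.png

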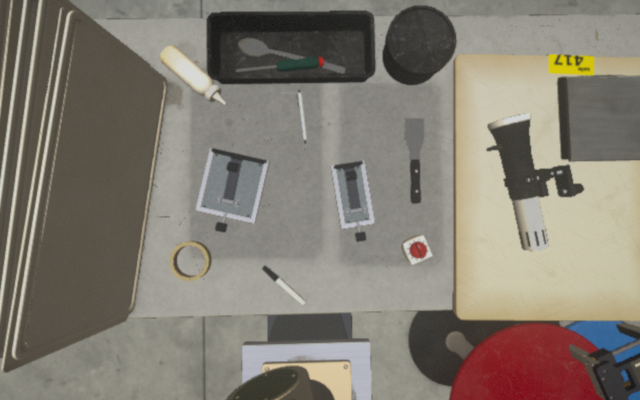

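View pics/scene0.png

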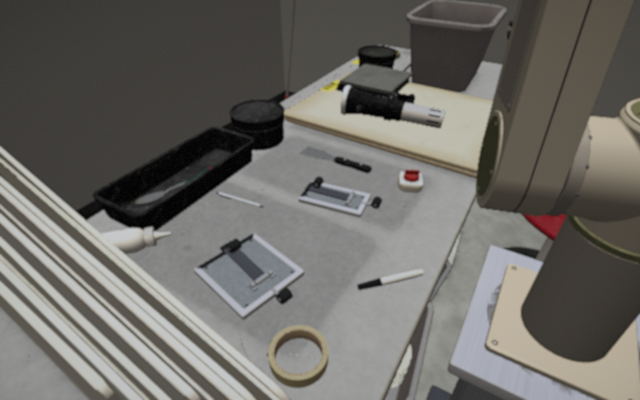

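```bash
cat > h.py <<'E'
import numpy as np
from scipy.spatial.transform import Rotation as R
from plant import *
def ray(c,px,p=None):
    p=p or camera_params(c); f=200/np.tan(np.radians(p["fov_y"])/2)
    d=np.array([(px[0]-p["cx"])/f,(px[1]-p["cy"])/f,1.])
    if c=="wrist":
        r=np.hypot(d[0],d[1]); d=np.array([d[0]/r*np.sin(r),d[1]/r*np.sin(r),np.cos(r)])
    rot=R.from_rotvec(p["rotation"]).as_matrix() if np.shape(p["rotation"])==(3,) else p["rotation"]
    return np.array(p["position"]),rot@(d/np.linalg.norm(d))
def atz(c,px,z,p=None):
    o,d=ray(c,px,p); return o+d*(z-o[2])/d[2]
def tri(a):
    A=np.zeros((3,3));b=np.zeros(3)
    for o,d in a:
        M=np.eye(3)-np.outer(d,d);A+=M;b+=M@o
    return np.linalg.solve(A,b)
E
python3 - <<'E'
from h import *
D={"org":((225.4,254.7),(237.9,154.4),0),"leg":((233.9,249.1),(231.8,164.5),.04),"top":((285.9,298.8),(223.7,226.1),.024),"foot":((227.1,243.4),(235.5,155.5),.018),"norg":((306.1,192.9),(348.7,162.6),0)}
for k,(a,b,z) in D.items(): print(k,atz("scene",a,z).round(4),atz("top",b,z).round(4),tri([ray("scene",a),ray("top",b)]).round(4))
E
```

```text
org [0.6216 0.1561 0.    ] [0.622 0.161 0.   ] [0.62   0.1594 0.0039]
leg [0.586  0.1632 0.04  ] [0.5909 0.1678 0.04  ] [0.588  0.1655 0.0416]
top [0.436 0.202 0.024] [0.4434 0.1925 0.024 ] [0.4425 0.195  0.0123]
foot [0.6265 0.1414 0.018 ] [0.6162 0.1633 0.018 ] [0.611  0.1577 0.0393]
norg [ 0.5923 -0.1158  0.    ] [ 0.5963 -0.1175  0.    ] [ 0.5955 -0.1184 -0.0027]
```

```bash
python3 -m creep '[[0,0,0,0.112,0],[0,0,0,0.112,0],[0,0,0,0.112,0],[0,0,0,0.112,0],[0,0,0,0.109,0],[0.0097,-0.0388,0,0,0],[0.0097,-0.0388,0,0,0],[0.0097,-0.0388,0,0,0],[0.0097,-0.0388,0,0,0],[0.0097,-0.0388,0,0,0],[0.0097,-0.0388,0,0,0],[0.0097,-0.0388,0,0,0]]'
python3 -m creep '[[0.0097,-0.0388,0,0,0],[0.0097,-0.0388,0,0,0],[0.0097,-0.0388,0,0,0],[0.0097,-0.0388,0,0,0],[0.0097,-0.0388,0,0,0],[0.0097,-0.0388,0,0,0],[0.0097,-0.0388,0,0,0],[0.0097,-0.0388,0,0,0],[0.0097,-0.0388,0,0,0],[0.0097,-0.0388,0,0,0]]'
python3 -m creep '[[0.0097,-0.0388,0,0,0],[0.0097,-0.0388,0,0,0],[0.0097,-0.0388,0,0,0],[0,0,0,0,0],[0,0,0,0,0]]'
python3 - <<'E'
from h import *
import cv2
s=read_state();print(s["t"],s["tool_pos"],s["orientation"],s["q"])
p=camera_params("wrist");print(p)
im=read_camera("wrist");cv2.imwrite("pics/w1.png",im[:,:,::-1])
for q,z in [("wide_board",0),("wide_board_leg_grip",.04),("wide_board_top_grip",.024),("wide_board_foot",.018)]:
    for r in tip_of("wrist",q)[:2]: print(q,r["pixel"],round(r["confidence"],2),atz("wrist",r["pixel"],z,p).round(4))
E
```

```text
t: 2.1
tool_pos: [0.3363, -0.3015, 0.2298]
orientation: [3.128, -0.285, 0.001]
force: [1.0, 0.3, 0.3]
opening: 0.0928
t: 2.93
tool_pos: [0.5018, 0.0631, 0.2299]
orientation: [3.129, -0.284, 0.001]
force: [0.7, -1.2, 0.6]
opening: 0.0935
t: 3.35
tool_pos: [0.5508, 0.1721, 0.2287]
orientation: [3.129, -0.279, -0.002]
force: [-1.0, -0.2, 0.8]
opening: 0.0931
3.35 [0.55081836 0.17206356 0.22866008] [ 3.12868495e+00 -2.79058630e-01 -2.46907916e-03] [2.13929401e-01 7.07429499e-02 1.55365453e+00 4.79911545e-06
 1.51884076e+00 1.96264184e+00]
{'fov_y': 65.70646984690485, 'cx': 310.90850293833523, 'cy': 200.63576668201907, 'position': array([0.63199675, 0.15690394, 0.3826037 ]), 'rotation': array([ 1.87867264, -2.24642995, -0.33988692])}
wide_board [315.3, 115.9] 0.56 [0.6206 0.1531 0.    ]
wide_board_leg_grip [311.2, 152.6] 0.94 [0.5823 0.1652 0.04  ]
wide_board_top_grip [305.4, 260.5] 0.7 [0.4429 0.1978 0.024 ]
wide_board_foot [313.3, 122.5] 0.7 [0.6139 0.157  0.018 ]
```

View pics/w1.png

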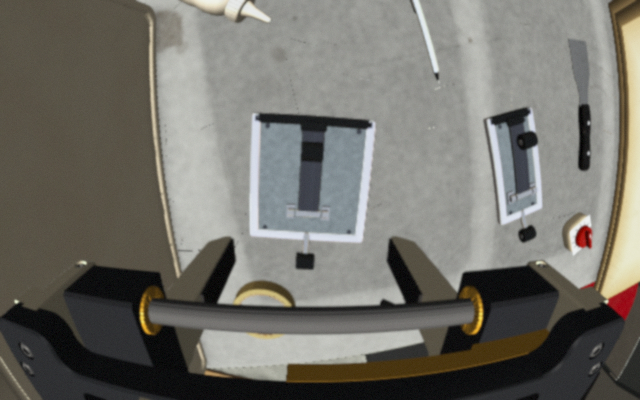

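Run:
```python
from h import *
import cv2
p={'fov_y': 65.70646984690485, 'cx': 310.90850293833523, 'cy': 200.63576668201907, 'position': np.array([0.63199675, 0.15690394, 0.3826037 ]), 'rotation': np.array([ 1.87867264, -2.24642995, -0.33988692])}
for px in [(258,115),(374,123),(250,234),(362,241),(304.5,261),(312,151.5)]: print(px,atz("wrist",px,.024 if px[1]==261 else .04 if px[1]==151.5 else .014,p).round(4))
im=cv2.imread("pics/w1.png")[90:290,220:400];cv2.imwrite("pics/w1z.png",cv2.resize(im,None,fx=3,fy=3,interpolation=2))
im=cv2.imread("pics/top0.png")[140:240,185:285];cv2.imwrite("pics/t1z.png",cv2.resize(im,None,fx=5,fy=5,interpolation=2))
```

```text
(258, 115) [0.6351 0.2198 0.014 ]
(374, 123) [0.6016 0.0854 0.014 ]
(250, 234) [0.4883 0.2635 0.014 ]
(362, 241) [0.4524 0.1203 0.014 ]
(304.5, 261) [0.4424 0.1991 0.024 ]
(312, 151.5) [0.5834 0.1641 0.04  ]
```

View pics/w1z.png

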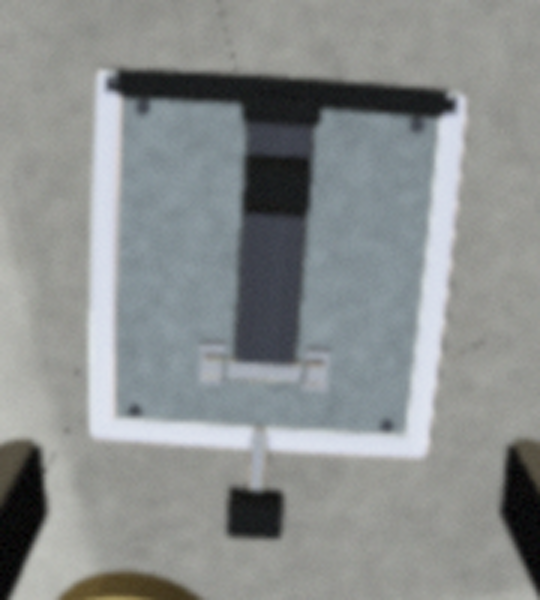

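View pics/t1z.png

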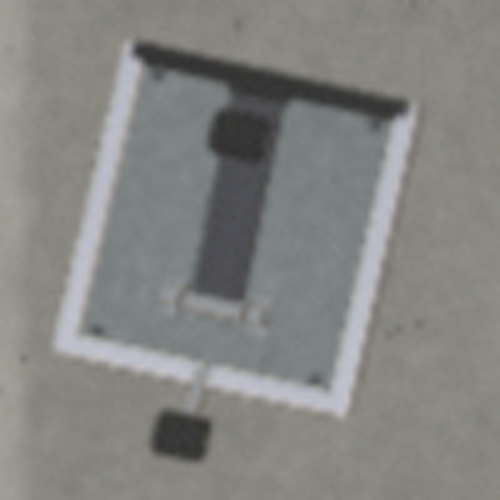

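```bash
python3 -m creep '[[0,0,0,0.06,0],[0.0085,0,0.032,0,0],[0.0085,0,0.032,0,0],[0.0085,0,0.032,0,0],[0.0085,0,0.032,0,0],[0,0,0,0,0],[0,0,0,0,0]]'
python3 - <<'E'
from h import *
import cv2
s=read_state();print(s["t"],s["tool_pos"],s["orientation"])
p=camera_params("wrist")
im=read_camera("wrist");cv2.imwrite("pics/w2.png",im[:,:,::-1])
np.save("p2.npy",p,allow_pickle=True)
for q,z in [("wide_board_leg_grip",.046),("wide_board_top_grip",.024)]:
    for r in tip_of("wrist",q)[:2]: print(q,r["pixel"],round(r["confidence"],2),atz("wrist",r["pixel"],z,p).round(4))
E
```

```text
t: 4.18
tool_pos: [0.5822, 0.1607, 0.1]
orientation: [3.117, -0.381, -0.007]
force: [0.4, -0.1, 0.5]
opening: 0.0926
4.1833 [0.582202   0.16065649 0.10003517] [ 3.11703278 -0.38054443 -0.00681452]
wide_board_leg_grip [305.2, 227.1] 0.86 [0.5809 0.1644 0.046 ]
wide_board_top_grip [307.7, 347.6] 0.96 [0.4435 0.1974 0.024 ]
```

View pics/w2.png

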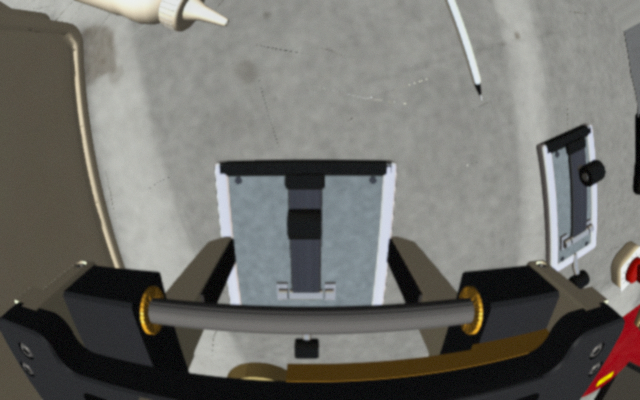

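```bash
python3 -m creep '[[0.001,-0.004,0.018,0,0],[0,0,0.018,0,0],[0,0,0.018,0,0],[0,0,0,0,0],[0,0,0,0,255],[0,0,0,0,255],[0,0,0,0,255],[0,0,0,0,255],[0,0,0,0,255],[0,0,0,0,255],[0,0,0,0,255],[0,0,0,0,255]]' 12
python3 - <<'E'
from h import *
import cv2
s=read_state();print(s["t"],s["tool_pos"],s["orientation"],s["force"],s["opening"])
im=read_camera("scene");cv2.imwrite("pics/s2.png",im[:,:,::-1])
E
```

```text
t: 5.33
tool_pos: [0.5858, 0.1657, 0.0477]
orientation: [3.119, -0.378, -0.0]
force: [-0.2, -0.7, -0.3]
opening: 0.0442
5.3333 [0.58583198 0.1657099  0.04767918] [ 3.11873700e+00 -3.77983776e-01 -6.04308632e-05] [-0.16601897 -0.71037526 -0.31781158] 0.044231347242996065
```

View pics/s2.png

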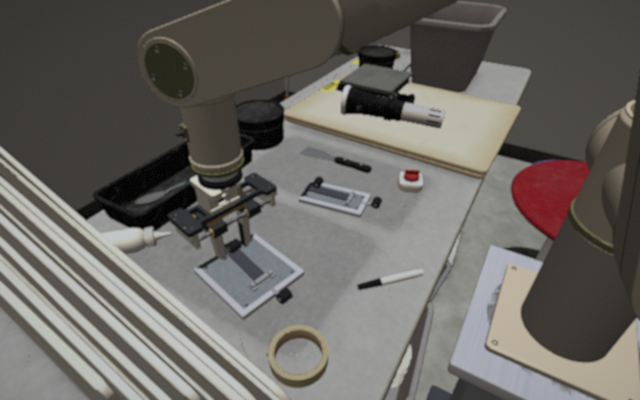

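Fingers straddle the drum (at about 238,245), still closing at 44 mm; keep closing.

```bash
python3 -m creep '[[0,0,0,0,255],[0,0,0,0,255],[0,0,0,0,255],[0,0,0,0,255],[0,0,0,0,255]]'
python3 - <<'E'
import numpy as np
for t in np.arange(0.05,.8,.05):
    c,s=np.cos(t),np.sin(t); print(round(t,2),round(120-85*c+22*s,1),round(18+85*s+22*c,1))
E
```

```text
t: 5.8
tool_pos: [0.5857, 0.1656, 0.0475]
orientation: [3.118, -0.378, -0.0]
force: [-0.1, -1.5, -0.9]
opening: 0.0235
0.05 36.2 44.2
0.1 37.6 48.4
0.15 39.2 52.5
0.2 41.1 56.4
0.25 43.1 60.3
0.3 45.3 64.1
0.35 47.7 67.8
0.4 50.3 71.4
0.45 53.0 74.8
0.5 56.0 78.1
0.55 59.0 81.2
0.6 62.3 84.2
0.65 65.6 87.0
0.7 69.2 89.6
0.75 72.8 92.0
```

```bash
python3 -m creep '[[-0.0017,0,-0.004,0,255],[-0.0018,0,-0.004,0,255],[-0.0021,0,-0.0039,0,255],[-0.0021,0,-0.0038,0,255],[-0.0025,0,-0.0037,0,255],[-0.0025,0,-0.0036,0,255],[-0.0028,0,-0.0034,0,255],[-0.0029,0,-0.0033,0,255],[-0.0031,0,-0.0031,0,255],[-0.0032,0,-0.003,0,255],[0,0,0,0,255]]' 15
python3 - <<'E'
from h import *
import cv2
s=read_state();print(s["t"],s["tool_pos"],s["orientation"],s["force"],s["opening"])
im=read_camera("scene");cv2.imwrite("pics/s3.png",cv2.resize(im[150:350,130:390,::-1],None,fx=3,fy=3))
for r in tip_of("scene","wide_board_foot")[:2]:print(r)
E
```

```text
t: 6.72
tool_pos: [0.5616, 0.172, 0.0842]
orientation: [-3.118, 0.377, -0.001]
force: [-2.7, -0.1, -1.2]
opening: 0.0239
6.7167 [0.56163983 0.17199841 0.08421714] [-3.11845589e+00  3.77467211e-01 -8.92579492e-04] [-2.65812917 -0.07116324 -1.19867448] 0.02391580987405993
{'pixel': [225.9, 227.1], 'confidence': 0.67}
```

View pics/s3.png

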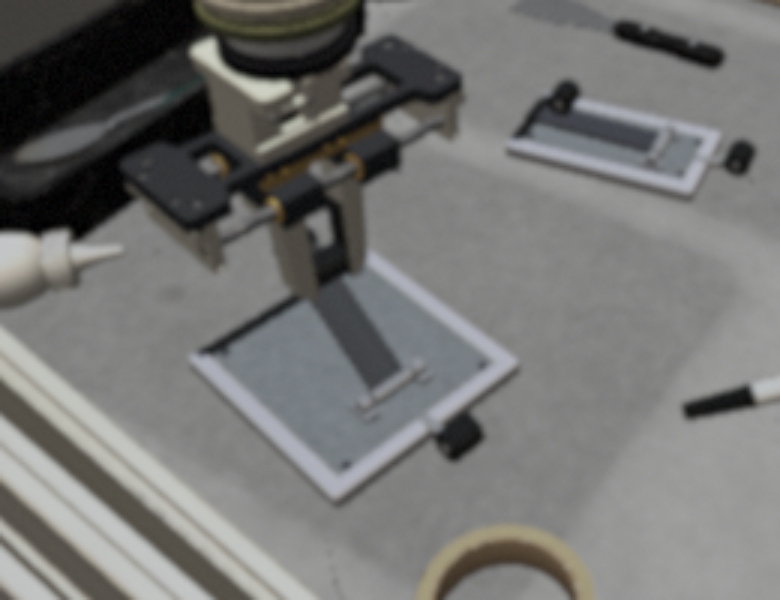

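```bash
python3 -m creep '[[-0.0033,0,-0.0028,0,255],[-0.0036,0,-0.0026,0,255],[-0.0036,0,-0.0024,0,255],[0,0,0,0,255]]'
python3 -m creep '[[-0.001,0,-0.0006,0,255],[-0.001,0,-0.0006,0,255],[0,0,0,0,255]]'
python3 -m creep '[[-0.001,0,-0.0006,0,255],[-0.001,0,-0.0006,0,255],[0,0,0,0,255]]'
```

```text
t: 7.15
tool_pos: [0.5513, 0.1743, 0.0916]
orientation: [3.119, -0.378, 0.0]
force: [0.8, 0.2, -4.3]
opening: 0.0238
t: 7.4
tool_pos: [0.5496, 0.1745, 0.0925]
orientation: [3.119, -0.378, 0.0]
force: [1.2, -0.8, -4.0]
opening: 0.0234
t: 7.65
tool_pos: [0.5476, 0.1751, 0.0937]
orientation: [3.119, -0.378, -0.0]
force: [0.9, -0.3, -4.3]
opening: 0.0239
```

Run:
```python
from h import *
import cv2
im=read_camera("scene");cv2.imwrite("pics/s4.png",cv2.resize(im[150:350,130:390,::-1],None,fx=3,fy=3))
for r in tip_of("scene","wide_board_top_grip")[:2]:print(r,atz("scene",r["pixel"],.024))
for r in tip_of("scene","wide_board_foot")[:2]:print(r)
```

```text
{'pixel': [283.3, 297.8], 'confidence': 0.89} [0.44129486 0.20256716 0.024     ]
```

View pics/s4.png

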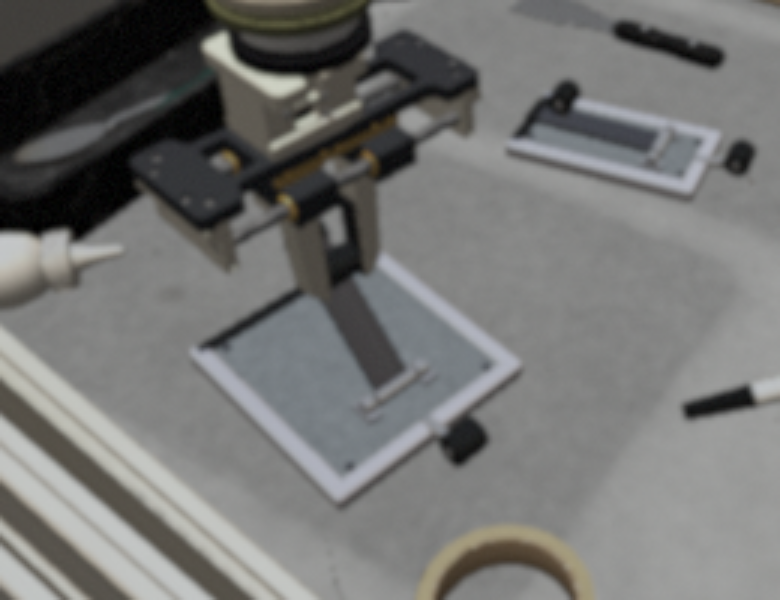

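```bash
python3 -m creep '[[0,0,0,0,110],[0,0,0,0,110],[0,0,0,0,110],[0,0,-0.02,0,110],[0,0,-0.03,0,110],[-0.027,0.0005,0,0,110],[-0.027,0.0005,0,0,110],[-0.027,0.0005,0,0,110],[-0.027,0.0005,0.02,0,110],[0,0,0.03,0,110],[0,0,0,0,110],[0,0,0,0,110]]'
python3 - <<'E'
from h import *
import cv2
s=read_state();print(s["t"],s["tool_pos"],s["orientation"])
p=camera_params("wrist")
im=read_camera("wrist");cv2.imwrite("pics/w5.png",im[:,:,::-1])
np.save("p5.npy",p,allow_pickle=True)
for q,z in [("wide_board_leg_grip",.092),("wide_board_top_grip",.024)]:
    for r in tip_of("wrist",q)[:2]: print(q,r["pixel"],round(r["confidence"],2),atz("wrist",r["pixel"],z,p).round(4))
im=read_camera("top");cv2.imwrite("pics/t5.png",im[:,:,::-1])
im=read_camera("scene");cv2.imwrite("pics/s5.png",cv2.resize(im[150:350,130:390,::-1],None,fx=3,fy=3))
for c in ["scene","top"]:
  for q in ["wide_board_foot","wide_board_leg_grip","wide_board_top_grip"]:
    print(c,q,[(r["pixel"],r["confidence"]) for r in tip_of(c,q)[:2]])
E
```

```text
t: 8.8
tool_pos: [0.4413, 0.1986, 0.0929]
orientation: [3.118, -0.377, -0.004]
force: [0.7, -0.5, 0.7]
opening: 0.0527
8.8 [0.44128387 0.19863431 0.09293386] [ 3.1176073  -0.37710488 -0.00388265]
wide_board_leg_grip [306.3, 42.5] 0.79 [0.5539 0.1726 0.092 ]
wide_board_top_grip [309.3, 216.9] 0.8 [0.4417 0.1989 0.024 ]
scene wide_board_foot []
scene wide_board_leg_grip []
scene wide_board_top_grip [([284.8, 296.2], 0.67)]
top wide_board_foot [([227.6, 162.6], 0.9), ([224.8, 227.0], 0.72)]
top wide_board_leg_grip [([225.0, 175.0], 0.7)]
top wide_board_top_grip [([222.7, 226.3], 0.86)]
```

View pics/w5.png

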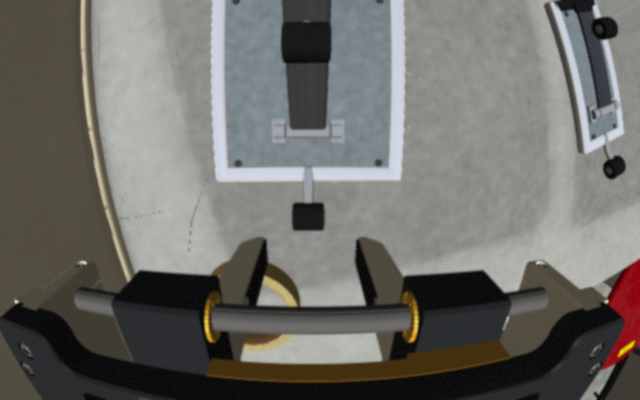

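View pics/s5.png

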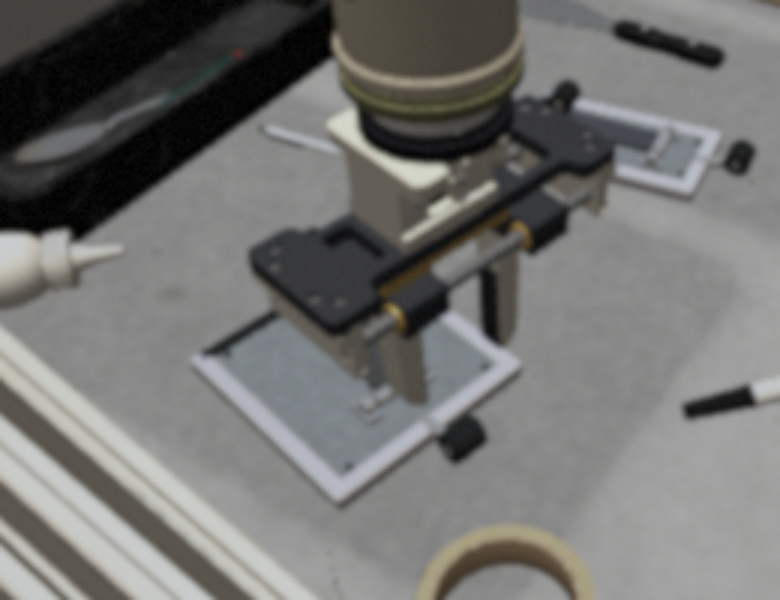

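Run:
```python
from h import *
t=atz("top",(222.7,226.3),.024);u=np.array([.972,-.236,0])
print("top",t.round(4))
for th in (.6,.65,.7,.75):
    c,s=np.cos(th),np.sin(th)
    for n,px,x,z in [("drum",(225,175),120-85*c+22*s,18+85*s+22*c),("foot",(227.6,162.6),120-115*c,18+115*s)]:
        print(th,n,atz("top",px,z/1000).round(4),(t+u*(185-x)/1000).round(4))
import cv2
im=cv2.imread("pics/t5.png")[130:250,175:295];cv2.imwrite("pics/t5z.png",cv2.resize(im,None,fx=5,fy=5,interpolation=2))
```

```text
top [0.443  0.1949 0.024 ]
0.6 drum [0.5608 0.1738 0.0842] [0.5623 0.166  0.024 ]
0.6 foot [0.5892 0.1679 0.0829] [0.5984 0.1572 0.024 ]
0.65 drum [0.5604 0.1731 0.087 ] [0.559  0.1668 0.024 ]
0.65 foot [0.5885 0.1668 0.0876] [0.5952 0.158  0.024 ]
0.7 drum [0.5601 0.1725 0.0896] [0.5556 0.1676 0.024 ]
0.7 foot [0.5878 0.1658 0.0921] [0.5917 0.1588 0.024 ]
0.75 drum [0.5598 0.1719 0.092 ] [0.552  0.1685 0.024 ]
0.75 foot [0.5871 0.1648 0.0964] [0.588  0.1597 0.024 ]
```

View pics/t5z.png

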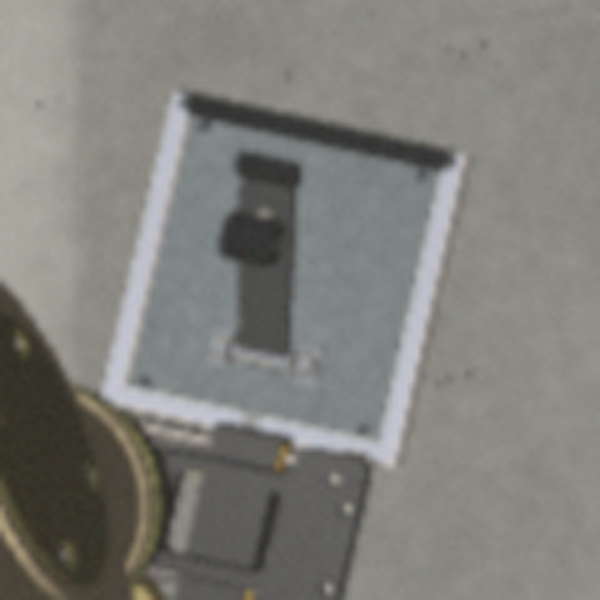

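```bash
python3 -m creep '[[0,0,0.022,0,110],[0,0,0.023,0,110],[0,0,0.022,0,110],[0,0,0,0,110],[0,0,0,0,255],[0,0,0,0,255],[0,0,0,0,255],[0,0,0,0,255],[0,0,0,0,255],[0,0,0,0,255],[0,0,0,0,255]]' 25
python3 - <<'E'
from h import *
import cv2
s=read_state();print(s["t"],s["tool_pos"],s["orientation"],s["force"],s["opening"])
im=read_camera("scene");cv2.imwrite("pics/s6.png",cv2.resize(im[150:350,130:390,::-1],None,fx=3,fy=3))
r0=None
for f in range(0,120,5):
    p=np.radians(f)
    if f<=90: h,z=-185*np.cos(p)+24*np.sin(p),185*np.sin(p)+24*np.cos(p)
    else:
        a=p-np.pi/2; h,z=14+10*np.cos(a)+185*np.sin(a),185*np.cos(a)-10*np.sin(a)
    if r0: print(f,round(h-r0[0],1),round(r0[1]-z,1), round(h,1),round(z,1))
    r0=(h,z)
E
```

```text
t: 10.27
tool_pos: [0.4435, 0.1994, 0.0279]
orientation: [-3.118, 0.378, -0.003]
force: [-0.2, 0.1, 6.6]
opening: 0.0241
10.2667 [0.44347059 0.19940092 0.02794224] [-3.11769352  0.37766352 -0.00319387] [-0.17949673  0.10930796  6.57523242] 0.024052305163815582
5 2.8 -16.0 -182.2 40.0
10 4.2 -15.7 -178.0 55.8
15 5.5 -15.3 -172.5 71.1
20 6.8 -14.8 -165.6 85.8
25 8.1 -14.1 -157.5 99.9
30 9.3 -13.3 -148.2 113.3
35 10.4 -12.5 -137.8 125.8
40 11.5 -11.5 -126.3 137.3
45 12.4 -10.5 -113.8 147.8
50 13.3 -9.4 -100.5 157.1
55 14.1 -8.2 -86.5 165.3
60 14.7 -6.9 -71.7 172.2
65 15.3 -5.6 -56.4 177.8
70 15.7 -4.2 -40.7 182.1
75 16.0 -2.9 -24.7 184.9
80 16.2 -1.4 -8.5 186.4
85 16.3 -0.0 7.8 186.4
90 16.2 1.4 24.0 185.0
95 16.1 1.6 40.1 183.4
100 15.9 3.0 56.0 180.5
105 15.6 4.3 71.5 176.1
110 15.1 5.7 86.7 170.4
115 14.6 7.0 101.2 163.4
```

View pics/s6.png

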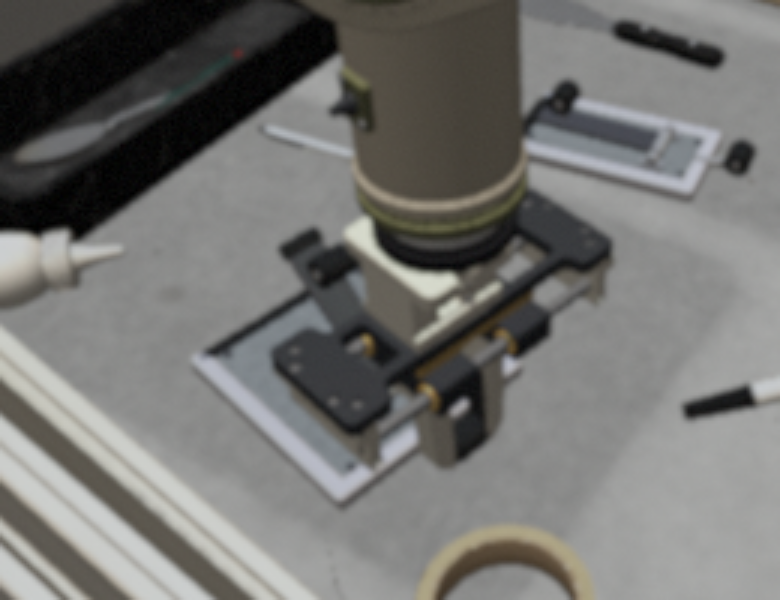

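```bash
python3 -m creep '[[0.0012,0,-0.008,0,255],[0.0016,0,-0.008,0,255],[0.002,0,-0.0079,0,255],[0.0022,0,-0.0078,0,255],[0.0026,0,-0.0077,0,255],[0.0029,0,-0.0076,0,255],[0.0032,0,-0.0075,0,255],[0.0036,0,-0.0073,0,255],[0.0039,0,-0.0071,0,255],[0.0042,0,-0.007,0,255],[0.0045,0,-0.0067,0,255],[0.0048,0,-0.0066,0,255]]'
python3 - <<'E'
from h import *
import cv2
s=read_state();print(s["t"],s["tool_pos"],s["orientation"],s["force"],s["opening"])
im=read_camera("scene");cv2.imwrite("pics/s7.png",cv2.resize(im[150:350,130:390,::-1],None,fx=3,fy=3))
E
```

```text
t: 11.32
tool_pos: [0.4785, 0.1901, 0.1166]
orientation: [-3.119, 0.378, 0.0]
force: [-2.5, 0.4, -0.1]
opening: 0.0239
11.3167 [0.47849962 0.19014146 0.11658397] [-3.11861666e+00  3.77934806e-01  6.65682645e-05] [-2.50251594  0.35386231 -0.11161431] 0.023881417995392996
```

View pics/s7.png

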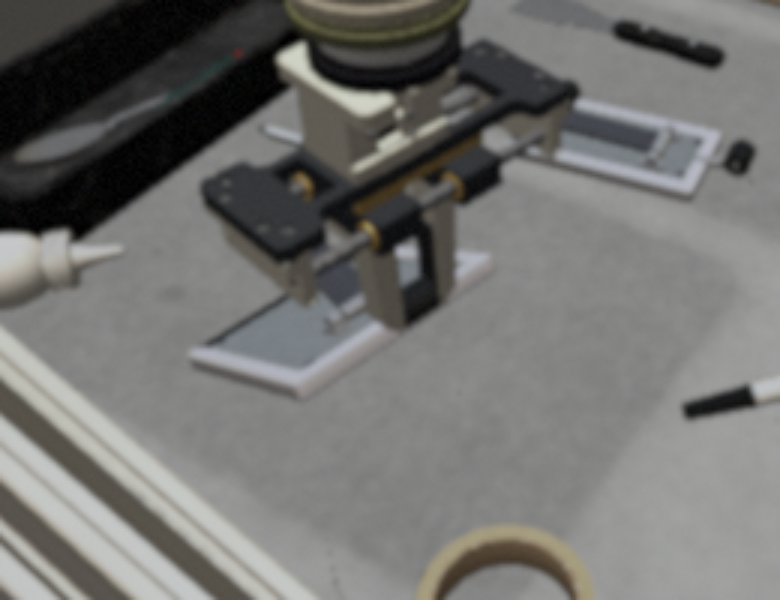

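```bash
python3 -m creep '[[0.0051,0,-0.0064,0,255],[0.0053,0,-0.0061,0,255],[0.0056,0,-0.0059,0,255],[0.0059,0,-0.0056,0,255],[0.0061,0,-0.0053,0,255],[0.0063,0,-0.0052,0,255],[0.0066,0,-0.0048,0,255],[0.0067,0,-0.0046,0,255],[0.007,0,-0.0042,0,255],[0.0071,0,-0.004,0,255],[0.0073,0,-0.0036,0,255],[0.0074,0,-0.0033,0,255]]'
python3 -m creep '[[0.0076,0,-0.0029,0,255],[0.0077,0,-0.0027,0,255],[0.0078,0,-0.0023,0,255],[0.0079,0,-0.0019,0,255],[0,0,0,0,255]]'
python3 - <<'E'
from h import *
import cv2
s=read_state();print(s["t"],s["tool_pos"],s["orientation"],s["force"],s["opening"])
im=read_camera("scene");cv2.imwrite("pics/s8.png",cv2.resize(im[150:350,130:390,::-1],None,fx=3,fy=3))
E
```

```text
t: 12.37
tool_pos: [0.5533, 0.172, 0.1759]
orientation: [-3.118, 0.378, -0.002]
force: [-1.9, 3.6, 4.4]
opening: 0.0242
t: 12.78
tool_pos: [0.5848, 0.1643, 0.1861]
orientation: [-3.118, 0.379, -0.005]
force: [-0.4, 4.1, 7.5]
opening: 0.0235
12.7833 [0.58481031 0.16431218 0.18610718] [-3.11762893  0.37862541 -0.00530147] [-0.40130831  4.09366205  7.48403491] 0.023525555021573143
```

View pics/s8.png

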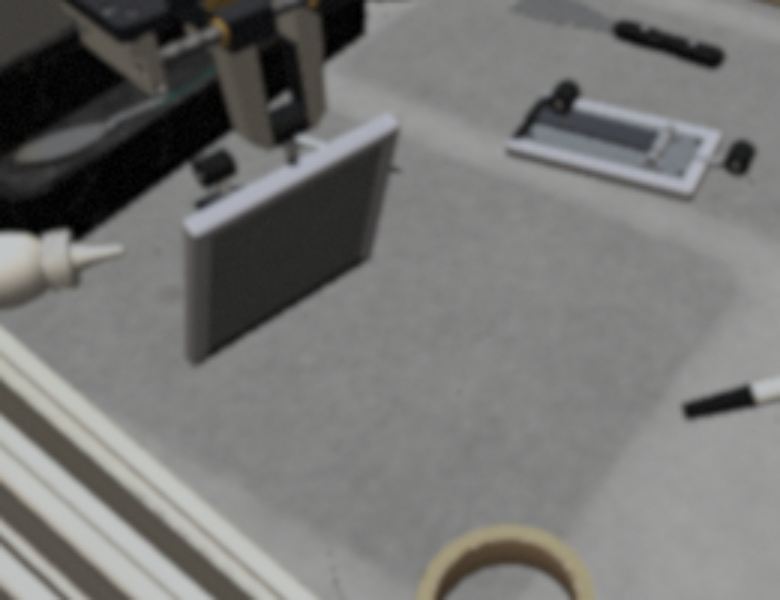

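```bash
python3 -m creep '[[0.008,0,-0.0017,0,255],[0.008,0,-0.0014,0,255],[0.0081,0,-0.001,0,255],[0.0081,0,-0.0006,0,255],[0.0081,0,-0.0002,0,255],[0.0081,0,0,0,255],[0.0081,0,0.0004,0,255],[0.0081,0,0.0006,0,255],[0,0,0,0,255]]'
python3 - <<'E'
from h import *
import cv2
s=read_state();print(s["t"],s["tool_pos"],s["orientation"],s["force"],s["opening"])
im=read_camera("scene");cv2.imwrite("pics/s9.png",cv2.resize(im[130:330,130:390,::-1],None,fx=3,fy=3))
E
```

```text
t: 13.58
tool_pos: [0.6473, 0.149, 0.1892]
orientation: [-3.118, 0.379, -0.004]
force: [2.7, 4.7, 6.1]
opening: 0.024
13.5833 [0.64732311 0.14897272 0.18922269] [-3.11753183  0.37861421 -0.00440452] [2.65447631 4.72156403 6.09060814] 0.024047524325852523
```

View pics/s9.png

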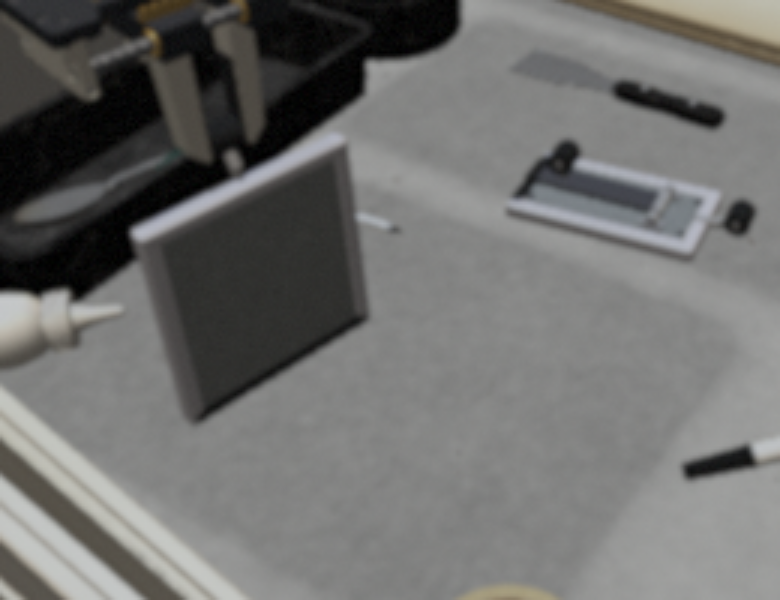

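```bash
python3 -m creep '[[0.0081,0,0.0005,0,255],[0.008,0,0.0008,0,255],[0.008,0,0.0012,0,255],[0.0079,0,0.0016,0,255],[0.0078,0,0.002,0,255],[0.0077,0,0.0023,0,255],[0,0,0,0,255]]'
python3 -m creep '[[0.004,0,0.0013,0,255],[0.0038,0,0.0014,0,255],[0.0038,0,0.0015,0,255],[0,0,0,0,255]]'
python3 - <<'E'
from h import *
import cv2
s=read_state();print(s["t"],s["tool_pos"],s["orientation"],s["force"],s["opening"])
im=read_camera("scene");cv2.imwrite("pics/s10.png",cv2.resize(im[130:330,130:390,::-1],None,fx=3,fy=3))
im=read_camera("top");cv2.imwrite("pics/t10.png",cv2.resize(im[80:280,130:390,::-1],None,fx=3,fy=3))
E
```

```text
t: 14.22
tool_pos: [0.6934, 0.1371, 0.18]
orientation: [-3.118, 0.379, -0.003]
force: [4.1, 4.5, 5.4]
opening: 0.024
t: 14.55
tool_pos: [0.7041, 0.1345, 0.1759]
orientation: [-3.118, 0.379, -0.003]
force: [4.3, 3.4, 5.4]
opening: 0.0233
14.55 [0.70411728 0.13445796 0.17586176] [-3.11844266e+00  3.78836953e-01 -2.84727735e-03] [4.29198626 3.38468282 5.36022068] 0.023322662148551592
```

View pics/s10.png

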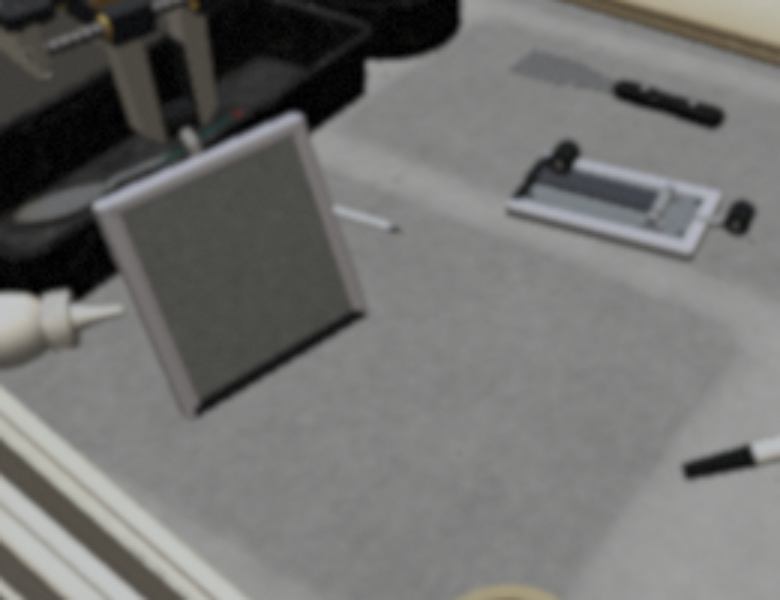

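View pics/t10.png

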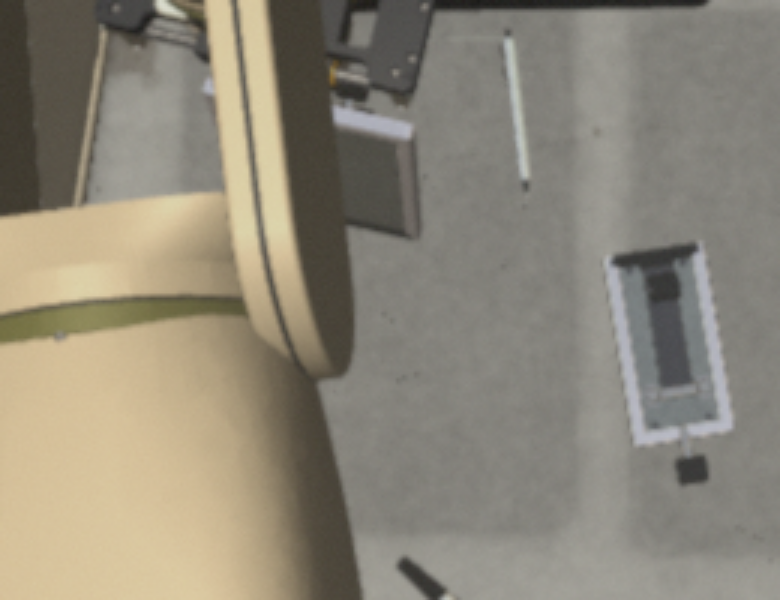

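```bash
python3 -m creep '[[0.0035,0,0.0015,0,255],[0.0035,0,0.0016,0,255],[0.0033,0,0.0015,0,255],[0,0,0,0,255]]'
python3 -m creep '[[0.0025,0,0.0012,0,255],[0,0,0,0,255]]'
python3 -m creep '[[0.0025,0,0.0013,0,255],[0,0,0,0,255]]'
```

```text
t: 14.98
tool_pos: [0.7126, 0.1318, 0.1705]
orientation: [3.118, -0.379, -0.002]
force: [-1.3, 1.9, 5.7]
opening: 0.024
t: 15.15
tool_pos: [0.7154, 0.1314, 0.1705]
orientation: [3.118, -0.378, -0.0]
force: [-1.2, 2.3, 9.2]
opening: 0.0236
t: 15.32
tool_pos: [0.7184, 0.1308, 0.1703]
orientation: [3.119, -0.378, 0.003]
force: [-0.7, 2.0, 10.5]
opening: 0.0238
```

Run:
```python
from h import *
import cv2
im=read_camera("scene");cv2.imwrite("pics/s11.png",cv2.resize(im[130:330,130:390,::-1],None,fx=3,fy=3))
im=read_camera("wrist");cv2.imwrite("pics/w11.png",im[:,:,::-1])
```

```text
(no output)
```

View pics/s11.png

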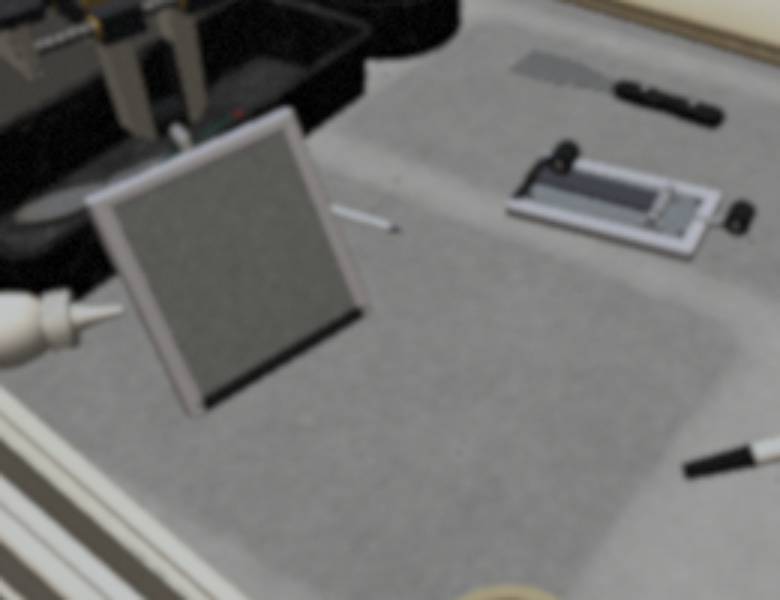

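View pics/w11.png

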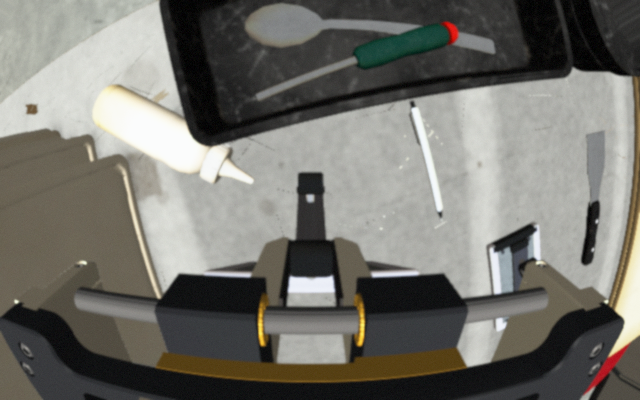

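```bash
python3 -m creep '[[-0.0015,0,-0.001,0,255],[-0.001,0,-0.001,0,255],[0,0,0,0,255]]'
python3 - <<'E'
from h import *
import cv2
im=read_camera("scene");cv2.imwrite("pics/s12.png",cv2.resize(im[130:330,130:390,::-1],None,fx=3,fy=3))
p=camera_params("wrist");im=read_camera("wrist")
for q in ["wide_board_foot","wide_board_top_grip","wide_board"]: print(q,[(r["pixel"],round(r["confidence"],2),atz("wrist",r["pixel"],.003,p).round(4)) for r in tip_of("wrist",q)[:2]],[(r["pixel"],round(r["confidence"],2),atz("scene",r["pixel"],.0,).round(4)) for r in tip_of("scene",q)[:2]])
for px in [(192,412),(204,408),(365,313),(90,200),(292,108)]: print(px,atz("scene",(px[0]/3+130,px[1]/3+130),0).round(4))
E
```

```text
t: 15.67
tool_pos: [0.7145, 0.1316, 0.1706]
orientation: [3.118, -0.378, -0.002]
force: [-1.4, 1.6, 6.2]
opening: 0.0236
wide_board_foot [([509.5, 227.3], 0.74, array([ 0.6   , -0.1093,  0.003 ])), ([308.5, 184.8], 0.67, array([0.7156, 0.1331, 0.003 ]))] []
wide_board_top_grip [([310.9, 255.5], 0.83, array([0.6329, 0.1508, 0.003 ]))] [([188.8, 172.6], 0.72, array([ 0.9168, -0.0324,  0.    ]))]
wide_board [] [([228.4, 253.3], 0.69, array([0.619 , 0.1498, 0.    ]))]
(192, 412) [0.6523 0.2156 0.    ]
(204, 408) [0.6479 0.2088 0.    ]
(365, 313) [0.6138 0.0781 0.    ]
(90, 200) [0.8981 0.0839 0.    ]
(292, 108) [ 0.8491 -0.1117  0.    ]
```

View pics/s12.png

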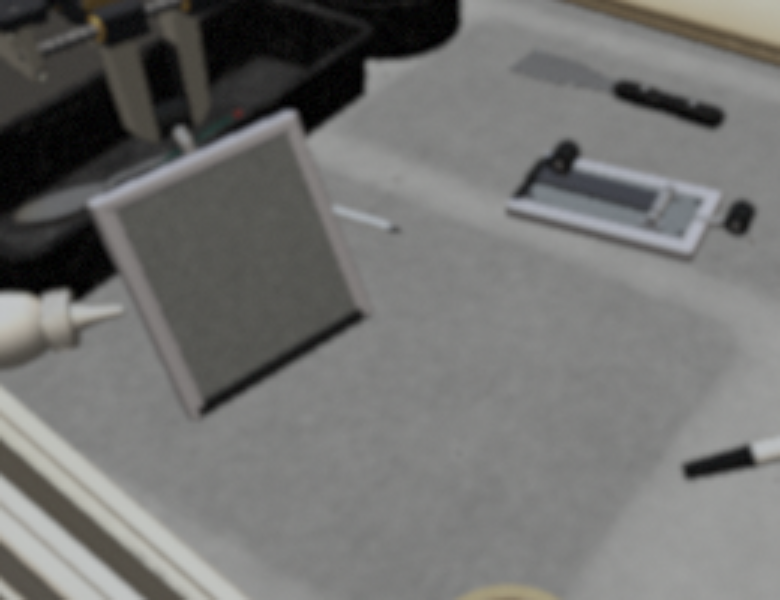

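```bash
python3 -m creep '[[0,0,-0.001,0,200],[0,0,0,0,180],[0,0,0,0,160],[0,0,0,0,140],[0,0,0,0,120]]'
python3 - <<'E'
from h import *
import cv2
s=read_state();print(s["t"],s["tool_pos"],s["force"],s["opening"])
im=read_camera("scene");cv2.imwrite("pics/s13.png",cv2.resize(im[130:330,130:390,::-1],None,fx=3,fy=3))
im=read_camera("wrist");cv2.imwrite("pics/w13.png",im[:,:,::-1])
E
```

```text
t: 16.48
tool_pos: [0.7146, 0.1314, 0.1709]
orientation: [3.118, -0.378, -0.002]
force: [0.0, 0.9, -0.1]
opening: 0.0432
16.4833 [0.71455108 0.13138557 0.17086732] [ 0.01061273  0.8566415  -0.07171764] 0.04324590602643501
```

View pics/s13.png

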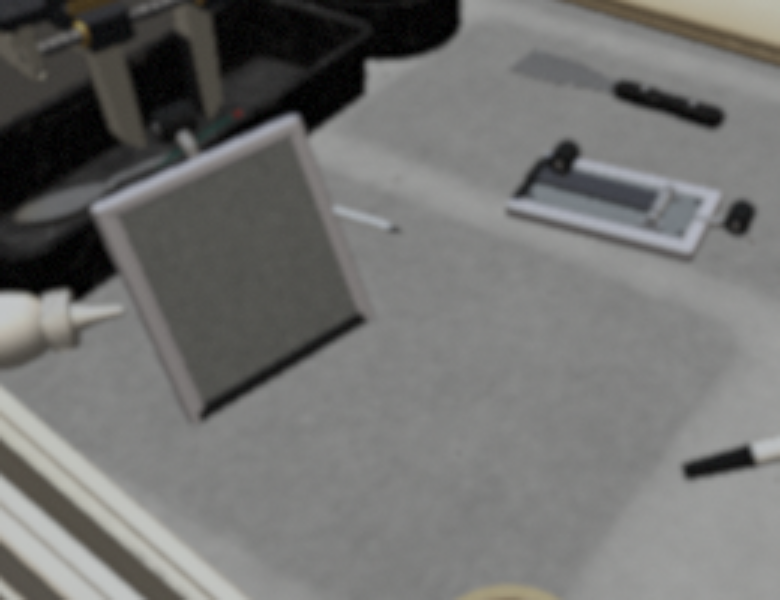

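View pics/w13.png

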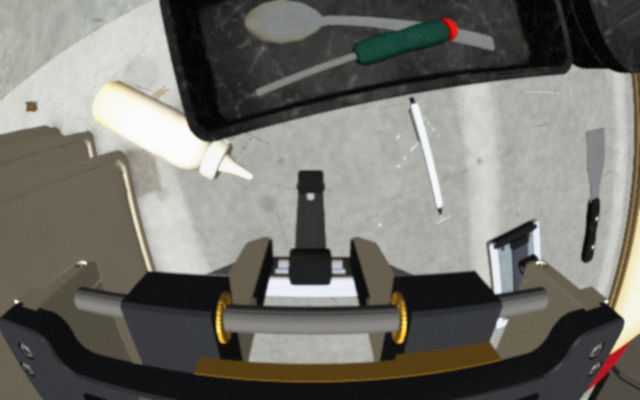

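```bash
python3 -m creep '[[0,0,-0.01,0,120],[0,0,-0.02,0,120],[0,0,-0.03,0,120],[0,0,-0.03,0,120],[0,0,-0.03,0,120],[-0.03,0,0,0,120],[-0.04,0,0,0,120],[-0.04,0,0,0,120],[-0.04,0,0,0,120],[-0.04,0,0,0,120],[0,0,0,0,120],[0,0,0,0,120]]'
python3 - <<'E'
from h import *
import cv2
s=read_state();print(s["t"],s["tool_pos"],s["force"],s["opening"])
im=read_camera("scene");cv2.imwrite("pics/s14.png",cv2.resize(im[130:330,130:390,::-1],None,fx=3,fy=3))
im=read_camera("wrist");cv2.imwrite("pics/w14.png",im[:,:,::-1])
p=camera_params("wrist")
for q,zw in [("wide_board_foot",.003),("wide_board_top_grip",.162),("wide_board",.006),("narrow_board",0)]: print(q,[(r["pixel"],round(r["confidence"],2),atz("wrist",r["pixel"],zw,p).round(4)) for r in tip_of("wrist",q)[:2]],[(r["pixel"],round(r["confidence"],2),atz("scene",r["pixel"],zw).round(4)) for r in tip_of("scene",q)[:2]])
E
```

```text
t: 17.58
tool_pos: [0.5287, 0.1779, 0.293]
orientation: [-3.119, 0.375, -0.002]
force: [0.7, -0.6, -0.2]
opening: 0.0494
17.5833 [0.52874799 0.17789137 0.29299085] [ 0.74543569 -0.60878542 -0.19941203] 0.04941925140114557
wide_board_foot [] []
wide_board_top_grip [([313.8, 0.0], 0.69, array([0.7116, 0.1296, 0.162 ]))] [([309.1, 193.4], 0.66, array([0.467 , 0.0692, 0.162 ])), ([189.8, 171.9], 0.57, array([0.7075, 0.1282, 0.162 ]))]
wide_board [([309.8, 103.6], 0.83, array([0.6181, 0.157 , 0.006 ]))] [([227.0, 253.3], 0.78, array([0.6168, 0.1555, 0.006 ]))]
narrow_board [([478.4, 89.0], 0.85, array([ 0.5926, -0.1082,  0.    ]))] [([306.3, 194.7], 0.96, array([ 0.5878, -0.1095,  0.    ]))]
```

View pics/s14.png

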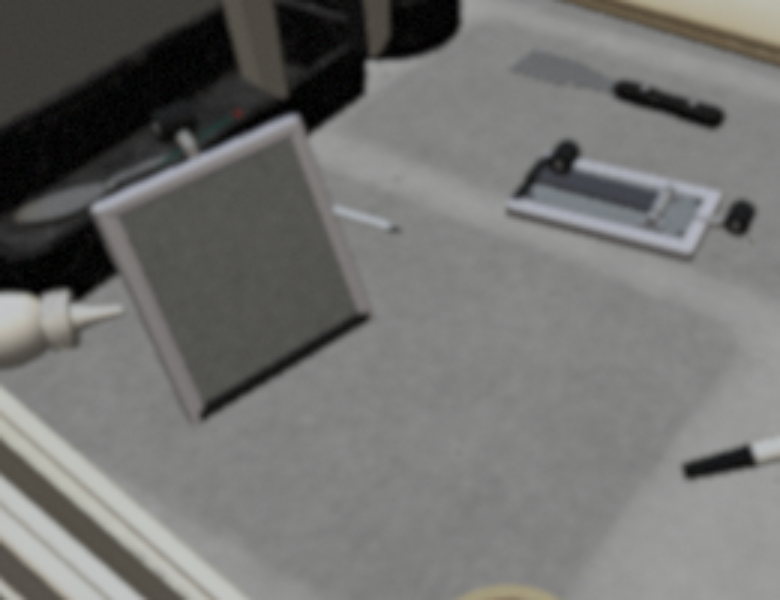

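View pics/w14.png

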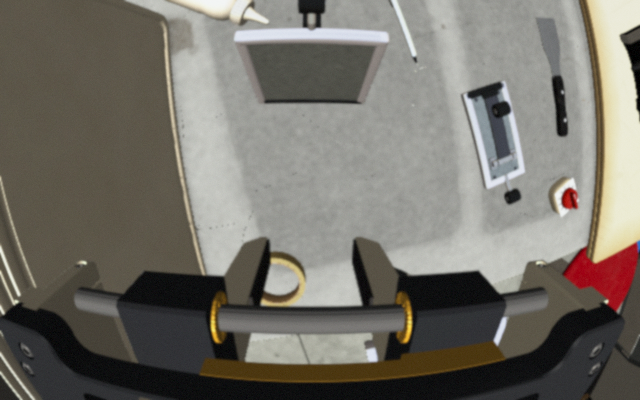

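```bash
python3 -c "
from plant import *
print(close_job())"
```

```text
the job is handed in; nothing more can be done
None
```

The wide board is standing on its bottom edge and its leg, leaning back, about where it lay. I handed the job in at about 18 s.

**What I did:** I swung the leg out by its drum until it hit the stop. I then gripped the top drum and tipped the board up and over past upright. When the foot touched the table I released it and moved clear.

**Last checks:**
- **Standing:** the pictures just after release and after the arm had moved away show the board in the same place. The bottom-edge origin is at about (0.617, 0.156), within about 5 mm of where it started.
- **Lean:** about 24–25° back from upright, worked out from where the top drum appears in the two views.
- **Narrow board:** it looks the same in every picture, and the arm did not go near it. Its estimated origin reads about 5–9 mm differently from the first look, which I put down to network and calibration scatter.
- **Arm:** the gripper is clear of everything. The largest wrist force I read was about 11 N.

**Less certain:**
- **Leg angle:** after the first swing, the top view fitted the leg being at its stop. I did not measure it again once the board was standing, and the foot was not detected in the last pictures because the board hides it.
- **Sliding:** the board slid about 2 mm when I pulled the leg against its stop. It also moved a few millimetres with the gripper as I set it down.

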